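Feed the cedar block home along the rail under the low riser

ROBOT

A 6-joint arm with a two-finger parallel gripper is mounted at the origin on the work surface. World frame = base frame: x ahead of the robot, y to its left, z up, the work surface at z = 0. Lengths are in m, angles in rad, forces in N, time in s.
With the tool pointing down it reaches from about 0.4 to 0.825 m from the base axis. Payload 7 kg.
Tool frame: the origin (TCP) lies at the very end of the fingers, on their centre line; the grasp point (between the pads) lies 19 mm behind it; z points along the fingers, y is the direction in which the jaws open and shut (so a half turn about z gives the same grasp; the last joint's range is limited). The gripper opens to 88 mm and grips with 3 to 60 N. Pads are 19 mm wide; open, the fingers measure 130 mm over their backs; the gripper's body (78 mm by 193 mm) begins 47 mm behind the grasp point.
Start: joints at [1.556, 0.359, 0.012, 0, -1.224, -0.288], TCP at [0.201, 0.644, 0.227] pointing down, gripper open.
Joint ranges: [-3.07, 3.07], [-1.43, 2.12], [-1.02, 1.25], [-3.03, 1.67], [-3.05, -0], [-3.03, 3.03]. Speed limits (rad/s): [2.39, 2.39, 3.01, 3.14, 3.14, 3.14].

INTERFACE

Orientations are given as [roll, pitch, yaw] about the fixed x, y, z axes, in that order (R = Rz(yaw) Ry(pitch) Rx(roll)).
In Python, from station import arm, eyes, job, outline_of gives the robot as it stands.
- The arm moves only by the tool apply_moves, never from a script. Its argument "moves" is a list of rows, each a list of 5 numbers: the opening, from -1 (shut) to 1 (fully open), then the shift along the tool's x, y, z in m, then the turn about the tool's z in rad. A call has 1 to 12 rows; each row shifts and turns the commanded pose from where the row before left it, along the tool's axes as they then stand; what a row does not reach is not made up. A row lasts 1/12 s, in which the tool goes at most 41.7 mm and 7.16 degrees, less where a joint would pass 70% of its speed; a pose out of reach is approached as far as the arm can. A call with a gripper value outside its range is refused whole. The fingers move at their own pace and stop on an object; "newtons" is the grip in N (left out, the last holds). Time passes only in rows, so rows that do not move let the fingers close. It gives the time, the measured TCP pose, the force and the opening at its end, in the units of the state.
- arm.get_state(): the state, without advancing time (a new reading comes with each control period).
- eyes.grab_frame(name): name is "scene" or "side" or "wrist"; returns a dict with "color" (480x640x3 uint8, red, green, blue), "z_map" (480x640 float32, m along the optical axis (not along the pixel's ray), 0 where there is no reading), "camera_matrix" (3x3 intrinsics, pixels), "extrinsics" (4x4, takes a point from camera to world coordinates). Camera axes: x right, y up, looking along -z (the intrinsics and any distortion apply to the point x, -y, -z); pixel columns grow to the right and rows downward; lengths in m; the calibration is good to about 2 mm. A picture is of the moment at which its call begins.
- job.job_done(): hands the job in, once; it reports no verdict.
Trained networks look in a picture, given as the dict that the camera call returned (one of the last four; its "shot" number tells which), for a name from the list of things; names that differ only in an ending like _2 or _b are one class to them, and where a whole thing is asked for, a point or a joint stands for the part that bears it (a point fixed in the world has none). Each returns a list of dicts, best first, with "score" (0 to 1); they miss things now and then, are a little off and sometimes report something else, mostly with a low value. They report only what shows in the picture. A call takes as long as a camera call.
- outline_of(label, picture): "region" (480x640 bool, what is visible of it) and "extent" ([left, top, right, bottom] in pixels, round what is visible of it).
The state is a dict: "t": time; "q": joint angles; "qd": joint speeds; "joint_efforts": joint torques, N m; "eef_pos": TCP position; "ee_rot": TCP orientation; "force": force on the tool from outside, world axes, zero at the start; "moment": the same for the moment, N m; "width": finger opening in m.
Only numpy, scipy, OpenCV 4.12 (cv2) and the standard library are available. Lean on these libraries where they do the work, as an engineer would, in place of code of your own. Each camera call takes 0.05 s, during which the arm holds its last target.

TASK

Pick up the wooden push stick and use it, never the hand itself, to square the cedar block up flat against the aluminium fence out in the open, then feed it along the fence under the low clear riser, keeping it pressed flat against the fence all the way and not forcing it. Keep feeding against the sprung stop until the spring catch drops behind the block and holds it, then draw the stick right out from under the riser and leave it lying flat on the shelf. Leave the other things on the shelf alone.

Things in the scene. Friction and masses are not known exactly. Their poses are not given: they have to be found in the camera images.
- fence_mouth (a point): Fixed aluminium fence bar, 12 mm thick, 22 mm high, and the clear riser over its far half. Point: foot of the fence's working face, at the riser's mouth. y = along the fence into the riser (feed direction); x = from the block's side square into the fence; working face is x = 0, block runs on the -x side. The open fence starts at y = -215 mm; fence and riser end at y = 250 mm.
- roof_edge (a point): Middle of the riser roof's front edge, at the roof's underside, 54 mm above the shelf; axes as fence_mouth. Roof 5 mm thick. Beneath it, free width 107 mm from the fence to two small posts (10 x 20 mm, the first 2 mm behind the mouth), so only the fence guides the block. A slot in the roof 6 to 35 mm from the fence shows the catch. The catch's head stands up to 100 mm above the shelf.
- block_mid (a point): Cedar block, loose plain wood, 60 mm wide (x), 110 mm long (y), 36 mm high (z), 0.1 to 0.25 kg; point at its centre. Starts on the open shelf, about 5 to 40 mm off the fence and up to 12 degrees askew, wholly short of the mouth; y roughly along the feed direction.
- stick_grip (a point): Wooden push stick, 0.12 kg, 200 mm long, lying flat, y along it to the working tip. Point: centre of its handle, an upright bar 18 mm wide (x), 110 mm long (y), 40 mm high. In front a blade 30 mm wide (x -15 to 15 mm), y = 50 to 120 mm, underside level with the handle's, 20 mm high. Its straight +x flank can press the block's side. Starts within 15 degrees of the robot's y axis, tip to its left.
- stick_notch (a point): Inside corner at the tip of the push stick, 120 mm ahead of stick_grip and 5 mm to its -x side, 10 mm above its underside; same axes. It takes the block's rear corner farther from the fence: a flat face (20 mm wide, towards +x) pushes the block along +y; a lip (10 mm wide, on the -x side, 25 mm long) presses it sideways to +x.
- stick_tip (a point): Far end of the push stick's lip, 145 mm ahead of stick_grip and 10 mm to its -x side, 10 mm above its underside; same axes.
- catch (a joint): Height (m) of the spring catch, a steel bolt whose head stands above the roof slot. 0 = down; the block's front lifts it to 0.010, it drops to 0 once the block's rear has passed. It bears on the 30 mm of the block nearest the fence, clear of the stick. It is clamped anew each time, its holding face 35 to 70 mm in from the mouth, not reported: how far to feed must be felt.
- bumper (a joint): Compression (m) of the sprung stop: 0 free, 0.008 with the block held home, 0.018 bottomed. Block meets it 8 mm before its rear reaches the catch's holding face; bottoms 10 mm past that. It resists 2 N at first touch to 8.5 N near the end, besides a few N of sliding and catch; a feed force of 14 to 18 N means bottomed. Let go, it springs the block back against the catch.
- bucket: Red plastic bucket, open, 84 mm across the rim, 85 mm high, origin under its centre. Bystander, near and to the robot's left.
- can: Closed aluminium deodorizer can, 56 mm across, 130 mm high, origin under its centre. Bystander, to the robot's left.
- brush: Shoe brush, walnut handle over nylon bristles, 45 x 150 x 40 mm, origin under its centre. Bystander, in front of the robot, near it.

How it is judged:
By the outcome, as a careful person would: the job done as asked, in the order asked, and still so for the second after the job is handed in, with the robot touching nothing.
It also fails if it takes over 72 s, if anything falls off the work surface, if the arm or the gripper's body presses on something with over 40 N, if the wrist force passes 120 N, or if a joint passes its speed limit or range.

## Working session

There is one attempt and no reset: what is moved stays moved. The work goes in short steps, Python scripts to look and compute and a tool call to move; the robot and the scene stay as the last step left them, time stands still between calls to the robot, and variables do not carry over. Pictures are saved under pics/ and viewed, and the job is handed in when it is done.

Besides the shell and the picture viewer there is one more tool, called after "Emit:" as name(argument=value, ...), one argument or row to a line, values as JSON. apply_moves: Moves the arm, as the interface text tells. Its arguments: {"type":"object","properties":{"moves":{"type":"array","items":{"type":"array","items":{"type":"number"}}},"newtons":{"type":"number"}},"required":["moves"]}

```bash
mkdir -p pics; ls; python3 - <<'E'
from station import arm, eyes, job, outline_of
import cv2,numpy as np
s=arm.get_state(); print(s)
for n in ["scene","side","wrist"]:
    f=eyes.grab_frame(n)
    cv2.imwrite(f"pics/a_{n}.png",f["color"][:,:,::-1]); np.savez(f"/tmp/a_{n}.npz",**{k:v for k,v in f.items()})
    print(n,f["camera_matrix"].tolist(),np.round(f["extrinsics"],3).tolist(), f.keys())
    for l in ["block_mid","stick_grip","catch","bucket","can","brush","bumper"]:
        try:
            r=outline_of(l,f); print(l,[(round(x["score"],2),x["extent"]) for x in r[:2]])
            if r: np.save(f"/tmp/a_{n}_{l}.npy",r[0]["region"])
        except Exception as e: print(l,e)
E
```

```text
pics
{'t': 0.0, 'q': array([ 1.55609801e+00,  3.59364198e-01,  1.10491826e-02, -3.51455269e-04,
       -1.22413005e+00, -2.88102119e-01]), 'qd': array([ 4.65978033e-04,  3.64767418e-05,  1.95907483e-04,  2.35746778e-04,
       -1.93062944e-03,  8.35810226e-04]), 'joint_efforts': array([ 5.02512721e-04, -5.82715523e+01,  2.93049198e+01,  6.99704692e+00,
        6.81616933e-03, -1.63081031e-04]), 'eef_pos': array([0.20115915, 0.64379724, 0.22563293]), 'ee_rot': array([ 3.13991799e+00, -1.51730439e-04, -3.02919993e-01]), 'force': array([ 0.21899509, -0.48411175,  0.25912825]), 'moment': array([-0.08077745,  0.00953451, -0.03806066]), 'width': 0.0878751481048387}
scene [[446.83766996525964, 0.0, 315.9824889872767], [0.0, 446.83766996525964, 242.1316163190925], [0.0, 0.0, 1.0]] [[0.44, -0.465, 0.769, 1.215], [0.898, 0.25, -0.362, -0.286], [-0.024, 0.849, 0.527, 0.529], [0.0, 0.0, 0.0, 1.0]] dict_keys(['color', 'z_map', 'camera_matrix', 'extrinsics', 'shot'])
block_mid [(0.84, [270.9, 268.6, 333.7, 307.0])]
stick_grip [(0.79, [152.9, 255.9, 256.3, 290.0])]
catch [(0.75, [370.0, 248.5, 390.
[... 523 characters left out ...]
68.4, 276.7]), (0.59, [241.6, 223.3, 269.9, 273.7])]
stick_grip [(0.68, [290.0, 271.5, 313.3, 347.7])]
catch [(0.56, [364.5, 189.4, 379.1, 213.5])]
bucket [(0.9, [247.3, 172.0, 283.4, 215.7])]
can [(0.89, [268.1, 128.3, 290.0, 180.2])]
brush [(0.88, [245.2, 224.7, 270.7, 276.9])]
bumper [(0.62, [362.6, 179.7, 366.0, 195.7])]
wrist [[417.30579209911076, 0.0, 325.98556828818863], [0.0, 417.30579209911076, 235.22725720886447], [0.0, 0.0, 1.0]] [[-0.298, 0.908, 0.296, 0.283], [-0.955, -0.283, -0.092, 0.619], [0.0, -0.31, 0.951, 0.385], [0.0, 0.0, 0.0, 1.0]] dict_keys(['color', 'z_map', 'camera_matrix', 'extrinsics', 'shot'])
block_mid []
stick_grip []
catch []
bucket []
can []
brush []
bumper []
```

View pics/a_scene.png

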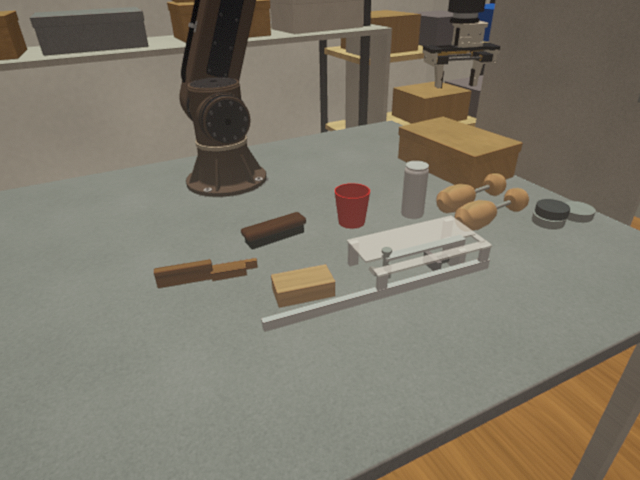

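View pics/a_side.png

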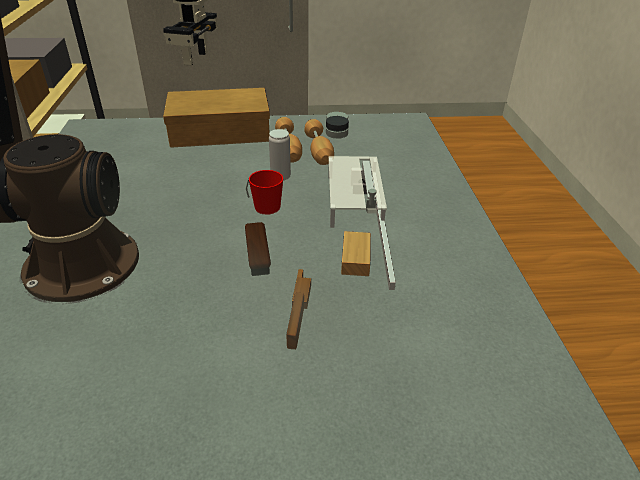

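View pics/a_wrist.png

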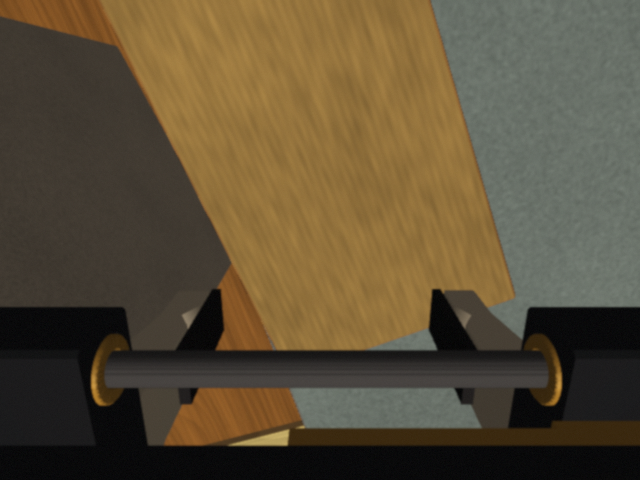

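```bash
cat > h.py <<'E'
import numpy as np, cv2
def cloud(f):
    K=f["camera_matrix"];T=f["extrinsics"];z=f["z_map"]
    v,u=np.mgrid[:480,:640]
    P=np.stack([(u-K[0,2])/K[0,0]*z,-(v-K[1,2])/K[1,1]*z,-z],-1)
    W=P@T[:3,:3].T+T[:3,3]
    W[z<=0]=np.nan
    return W
def proj(f,P):
    K=f["camera_matrix"];T=f["extrinsics"]
    c=(np.atleast_2d(P)-T[:3,3])@T[:3,:3]
    return np.stack([K[0,0]*c[:,0]/-c[:,2]+K[0,2],K[1,1]*-c[:,1]/-c[:,2]+K[1,2]],-1)
E
python3 - <<'E'
from h import *
for n in ["scene","side"]:
    f=dict(np.load(f"/tmp/a_{n}.npz")); W=cloud(f)
    print("==",n)
    for l in ["block_mid","stick_grip","brush","bucket","can","catch","bumper"]:
        m=np.load(f"/tmp/a_{n}_{l}.npy"); P=W[m]; P=P[~np.isnan(P[:,0])]
        if len(P)<5: print(l,len(P));continue
        top=np.percentile(P[:,2],95)
        Q=P[P[:,2]>0.006]
        r=cv2.minAreaRect((Q[:,:2]*1000).astype(np.float32))
        print(l,len(P),"z95",round(top,4),"rect",np.round(r[0],1),np.round(r[1],1),round(r[2],1), "med",np.round(np.median(P,0),3))
    # fence region: points z 10-24mm, x big
    M=(W[...,2]>0.018)&(W[...,2]<0.026)&(W[...,0]>0.4)&(W[...,0]<0.85)&(W[...,1]>-0.4)&(W[...,1]<0.6)
    P=W[M]; print(len(P))
    x0=[]
    np.save(f"/tmp/W_{n}.npy",W)
    img=f["color"][:,:,::-1].copy(); img[M]=(0,0,255); cv2.imwrite(f"pics/m_{n}.png",img)
E
```

```text
== scene
block_mid 1981 z95 0.036 rect [594.5 -25.8] [109.7  64.4] 79.6 med [ 0.615 -0.031  0.034]
stick_grip 1853 z95 0.0388 rect [ 463.2 -173.3] [199.7  33.6] 80.2 med [ 0.463 -0.191  0.019]
brush 1368 z95 0.0395 rect [381.2   1.7] [ 45.9 149.9] 4.2 med [ 0.394 -0.004  0.033]
bucket 1386 z95 0.0827 rect [399.9 192.5] [81.4 85.8] 62.2 med [0.419 0.186 0.057]
can 1338 z95 0.1287 rect [324.8 438.1] [ 55.5 352.7] 49.6 med [0.453 0.33  0.074]
catch 156 z95 0.0857 rect [647.3 109.9] [38.5 18.3] 75.9 med [0.651 0.117 0.073]
bumper 134 z95 0.0333 rect [658.3 238.5] [49.3 54.8] 57.1 med [0.658 0.23  0.021]
2511
== side
block_mid 1235 z95 0.0374 rect [594.9 -26.1] [114.8  59.9] 80.3 med [ 0.592 -0.048  0.035]
stick_grip 970 z95 0.0408 rect [ 460.8 -176.1] [197.7  29.9] 78.9 med [ 0.458 -0.198  0.025]
brush 976 z95 0.0413 rect [378.6   2.2] [ 43.6 150.7] 5.6 med [ 0.38  -0.02   0.039]
bucket 1300 z95 0.0836 rect [421.1 228.3] [169.7  87.7] 57.5 med [0.399 0.171 0.058]
can 878 z95 0.1299 rect [437.5 339.2] [55.2 52.3] 62.7 med [0.438 0.324 0.086]
catch 199 z95 0.0865 rect [649.2 108.6] [42.8 22.5] 84.0 med [0.649 0.119 0.052]
bumper 38 z95 0.0349 rect [653.2 227.7] [77.   9.8] 86.0 med [0.653 0.232 0.027]
1037
```

View pics/m_scene.png

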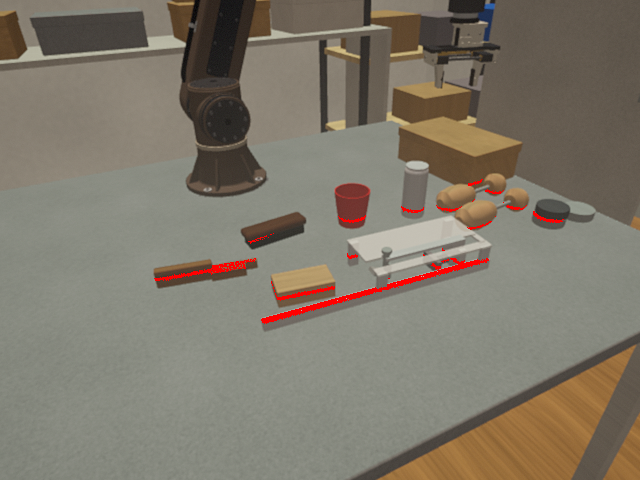

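View pics/m_side.png

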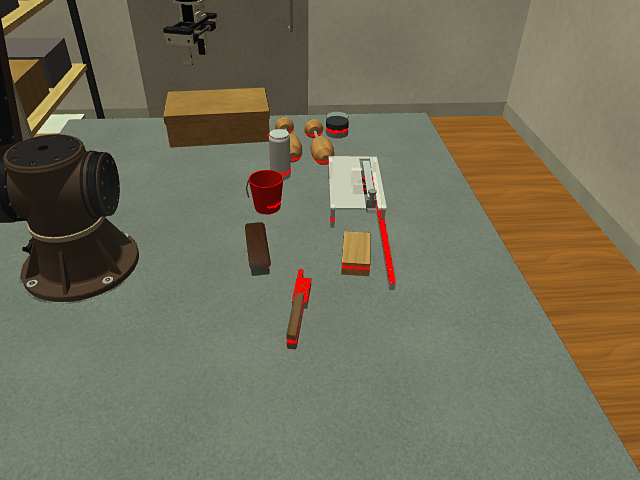

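```bash
python3 - <<'E'
from h import *
for n in ["scene","side"]:
    W=np.load(f"/tmp/W_{n}.npy"); f=dict(np.load(f"/tmp/a_{n}.npz"))
    u=np.arange(640)[None].repeat(480,0); v=np.arange(480)[:,None].repeat(640,1)
    if n=="scene": M=(v>321-(u-264)*59/224-14)&(u>255)&(u<495)
    else: M=(u>372)&(u<400)&(v>205)
    T=M&(abs(W[...,2]-0.022)<0.003)&(W[...,0]>0.6)
    P=W[T]; 
    l=cv2.fitLine(P[:,:2].astype(np.float32),cv2.DIST_HUBER,0,0.001,0.001).ravel()
    if l[1]<0:l[:2]*=-1
    ang=np.degrees(np.arctan2(-l[0],l[1])); print(n,"fence dir",l,"yaw deg",ang,len(P))
    d=l[:2]; nrm=np.array([d[1],-d[0]])
    s=P[:,:2]@d; t=P[:,:2]@nrm
    print(" s range",np.percentile(s,[0,1,50,99,100]),"t",np.percentile(t,[1,5,25,50,75,95,99]))
    # face points
    F=M&(W[...,2]>0.005)&(W[...,2]<0.017)
    t=W[F][:,:2]@nrm; s=W[F][:,:2]@d; k=(s>-.2)
    print(" face t",len(t),np.percentile(t,[5,25,50,75,95]))
    # roof top z .059
    R=(abs(W[...,2]-0.059)<0.004)&(W[...,0]>0.45)&(W[...,0]<0.75)&(W[...,1]>0)&(W[...,1]<0.45)
    Q=W[R]; s=Q[:,:2]@d; t=Q[:,:2]@nrm
    print(" roof s",np.percentile(s,[0,1,5,95,99,100]),"t",np.percentile(t,[0,1,5,95,99,100]),len(Q))
    C=(W[...,2]>0.07)&(W[...,0]>0.55)&(W[...,0]<0.75)&(W[...,1]>0)&(W[...,1]<0.3)
    Q=W[C]; print(" catch head",np.percentile(Q[:,:2]@d,[1,50,99]),np.percentile(Q[:,:2]@nrm,[1,50,99]),Q[:,2].max())
E
```

```text
scene fence dir [0.07281608 0.9973454  0.67583483 0.12493268] yaw deg -4.17575 1155
 s range [-0.08070675 -0.07735202  0.12625903  0.37467407  0.38704697] t [0.63762548 0.65568294 0.66066454 0.66446897 0.66804919 0.67012991
 0.67113951]
 face t 1472 [0.62257792 0.66705184 0.66865307 0.6696142  0.67086914]
 roof s [0.13334621 0.13514066 0.14445304 0.45222439 0.47898716 0.48938013] t [0.41922909 0.43321517 0.51358754 0.67035153 0.67246637 0.67504792] 3921
 catch head [0.15834127 0.16927328 0.33483653] [0.63038738 0.64196588 0.64850911] 0.08630444636089957
side fence dir [ 0.06608633  0.9978139   0.66327226 -0.0194982 ] yaw deg -3.7892292 365
 s range [-0.08551009 -0.0822698   0.02069226  0.17960927  0.19528815] t [0.65716746 0.65806781 0.66052755 0.66341253 0.66655195 0.66943874
 0.67076148]
 face t 118 [0.65689847 0.65773076 0.65872883 0.65968909 0.66478862]
 roof s [0.1260917  0.13019964 0.13781219 0.44123227 0.47433914 0.48532826] t [0.42861083 0.44224155 0.52223538 0.66886453 0.67347808 0.67649   ] 2429
 catch head [0.15433894 0.21270881 0.33067494] [0.63090193 0.64030178 0.65061341] 0.08804587954193543
```

Emit:
apply_moves(
  moves=[
    [0.0,0,0,0,0.1205],
    [0.0,0,0,0,0.1205],
    [0.0,0,0,0,0.1205],
    [0.0,0,0,0,0.1205],
    [0.0,0,0,0,0.1205],
    [0.0,0,0,0,0.1205],
    [0.0,0,0,0,0.1205],
    [0.0,0,0,0,0.1205],
    [0.0,0,0,0,0.1205],
    [0.0,0,0,0,0.1205],
    [0.0,0,0,0,0.1205],
    [0.0,0,0,0,0.1205],
  ],
)

```text
t: 2.2
eef_pos: [0.2013, 0.6443, 0.2266]
ee_rot: [-3.142, 0.0, -1.755]
force: [0.2, -0.1, -0.4]
width: 0.0439
```

```bash
python3 - <<'E'
from h import *
for n in ["scene","side"]:
    W=np.load(f"/tmp/W_{n}.npy"); m=np.load(f"/tmp/a_{n}_stick_grip.npy").astype(np.uint8)
    m=cv2.dilate(m,np.ones((3,3)))>0
    P=W[m]
    for lo,hi,l in [(0.034,0.045,"handle"),(0.017,0.023,"blade")]:
        Q=P[(P[:,2]>lo)&(P[:,2]<hi)]
        r=cv2.minAreaRect((Q[:,:2]*1000).astype(np.float32)); fl=cv2.fitLine(Q[:,:2].astype(np.float32),cv2.DIST_HUBER,0,.001,.001).ravel()
        print(n,l,len(Q),r,"fit yaw",np.degrees(np.arctan2(-fl[0]*np.sign(fl[1]),abs(fl[1]))),fl[2:],"z",np.median(Q[:,2]))
E
```

```text
scene handle 373 ((453.5244140625, -216.91111755371094), (109.3598403930664, 23.336292266845703), 76.24539184570312) fit yaw -11.538823 [ 0.45369634 -0.23119575] z 0.037954034186919394
scene blade 469 ((464.61273193359375, -173.59674072265625), (198.75250244140625, 32.67811584472656), 82.1733627319336) fit yaw -6.426106 [ 0.4652316 -0.1705473] z 0.018746917427586274
side handle 432 ((452.5340576171875, -219.13885498046875), (110.0916519165039, 18.390392303466797), 79.03084564208984) fit yaw -10.98109 [ 0.45255482 -0.22159101] z 0.039210855747814244
side blade 343 ((461.5503845214844, -173.12071228027344), (200.2991943359375, 30.06163787841797), 79.12043762207031) fit yaw -6.8990755 [ 0.46915847 -0.11856525] z 0.0194454442720301
```

Emit:
apply_moves(
  moves=[
    [0.0,0.0294,-0.0288,0,0],
    [0.0,0.0294,-0.0288,0,0],
    [0.0,0.0294,-0.0288,0,0],
    [0.0,0.0294,-0.0288,0,0],
    [0.0,0.0294,-0.0288,0,0],
    [0.0,0.0294,-0.0288,0,0],
    [0.0,0.0294,-0.0288,0,0],
    [0.0,0.0294,-0.0288,0,0],
    [0.0,0.0294,-0.0288,0,0],
    [0.0,0.0294,-0.0288,0,0],
    [0.0,0.0294,-0.0288,0,0],
    [0.0,0.0294,-0.0288,0,0],
  ],
)

```text
t: 3.2
eef_pos: [0.4798, 0.2341, 0.2271]
ee_rot: [-3.141, 0.001, -1.748]
force: [0.5, 0.9, 0.7]
width: 0.0439
```

Emit:
apply_moves(
  moves=[
    [0.0,0.0294,-0.0288,0,0],
    [0.0,0.0383,-0.003,0,0],
    [0.0,0.0383,-0.003,0,0],
    [0.0,0.0383,-0.003,0,0],
    [0.0,0.0383,-0.003,0,0],
    [0.0,0.0383,-0.003,0,0],
    [0.0,0.0383,-0.003,0,0],
    [0.0,0.0383,-0.003,0,0],
    [0.0,0.0383,-0.003,0,0],
    [0.0,0.0383,-0.003,0,0],
    [0.0,0.0383,-0.003,0,0],
    [0.0,0.03,-0.003,0,-0.008],
  ],
)

```text
t: 4.2
eef_pos: [0.4607, -0.2129, 0.2269]
ee_rot: [-3.141, -0.0, -1.741]
force: [1.2, 1.0, -0.3]
width: 0.0437
```

```bash
python3 - <<'E'
from station import arm, eyes, job, outline_of
from h import *
s=arm.get_state(); print(s["t"],s["eef_pos"],s["ee_rot"],s["q"])
f=eyes.grab_frame("wrist"); cv2.imwrite("pics/b_wrist.png",f["color"][:,:,::-1])
W=cloud(f); r=outline_of("stick_grip",f)
print([(x["score"],x["extent"]) for x in r])
M=(W[...,2]>0.034)&(W[...,2]<0.045)&(np.hypot(W[...,0]-.453,W[...,1]+.218)<.08)
Q=W[M]; print(len(Q),cv2.minAreaRect((Q[:,:2]*1000).astype(np.float32)) if len(Q) else 0, np.median(Q[:,2]))
M=(W[...,2]>0.012)&(W[...,2]<0.045)&(np.hypot(W[...,0]-.46,W[...,1]+.17)<.14)
Q=W[M]; print(len(Q),cv2.minAreaRect((Q[:,:2]*1000).astype(np.float32)))
E
```

```text
4.2 [ 0.46071372 -0.21287681  0.22693038] [-3.14091421e+00 -8.90242012e-05 -1.74146405e+00] [-4.51504518e-02  8.03870179e-02 -3.50225083e-01  1.90719969e-04
 -1.13952227e+00 -1.25596907e-01]
[(0.59, [314.8, 130.1, 349.9, 336.2])]
2672 ((452.6551208496094, -217.55203247070312), (108.92327117919922, 18.02997589111328), 79.1459732055664) 0.04033155544362452
4836 ((461.1266784667969, -172.96267700195312), (199.71517944335938, 30.03583526611328), 79.00778198242188)
```

View pics/b_wrist.png

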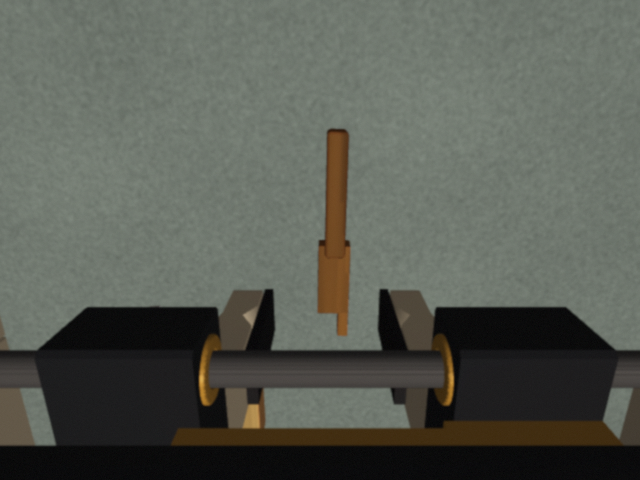

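Emit:
apply_moves(
  moves=[
    [0.0,0.0,0.0,0.05,0.021],
    [0.0,0.0,0.0,0.03,0],
    [0,0,0,0,0],
    [0,0,0,0,0],
  ],
)

```text
t: 4.63
eef_pos: [0.4607, -0.2104, 0.1545]
ee_rot: [3.139, -0.001, -1.761]
force: [0.2, 0.6, 1.0]
width: 0.0441
```

```bash
cat > st.py <<'E'
from station import arm
import numpy as np
s=arm.get_state(); print(round(s["t"],2),np.round(s["eef_pos"],4),np.round(s["ee_rot"],4),"F",np.round(s["force"],1),"w",round(s["width"],4))
# fence frame
th=np.radians(-4.0); d=np.array([-np.sin(th),np.cos(th)]); n=np.array([np.cos(th),np.sin(th)])
p=s["eef_pos"][:2]; print("fence x,y of tcp (mm):",round((p@n-0.658)*1e3,1),round((p@d-0.133)*1e3,1),"F fence",round(s["force"][:2]@n,1),round(s["force"][:2]@d,1))
E
python3 st.py
```

```text
4.63 [ 0.4607 -0.2104  0.1545] [ 3.1385e+00 -9.0000e-04 -1.7612e+00] F [0.2 0.6 1. ] w 0.0441
fence x,y of tcp (mm): -183.7 -310.7 F fence 0.2 0.6
```

Emit:
apply_moves(
  moves=[
    [0.0,0.0238,0.0064,0.03,0],
    [0.0,0,0,0.035,0],
    [0.0,0,0,0.035,0],
    [0,0,0,0.02,0],
    [0,0,0,0.01,0],
    [0,0,0,0.008,0],
    [0,0,0,0,0],
    [0,0,0,0,0],
  ],
)

```text
t: 5.3
eef_pos: [0.4521, -0.2327, 0.0183]
ee_rot: [-3.14, -0.0, -1.761]
force: [-0.7, -0.5, -0.3]
width: 0.0442
```

```bash
python3 st.py
```

```text
5.3 [ 0.4521 -0.2327  0.0183] [-3.1396e+00 -2.0000e-04 -1.7609e+00] F [-0.7 -0.5 -0.3] w 0.0442
fence x,y of tcp (mm): -190.8 -333.6 F fence -0.7 -0.6
```

Emit:
apply_moves(
  moves=[
    [0.0,0,0.002,0.005,0],
    [-1,0,0,0,0],
    [-1,0,0,0,0],
    [-1,0,0,0,0],
    [-1,0,0,0,0],
    [-1,0,0,0,0],
    [-1,0,0,0,0],
    [-1,0,0,0,0],
  ],
  newtons=50,
)

```text
t: 5.97
eef_pos: [0.4489, -0.2323, 0.0122]
ee_rot: [-3.141, -0.0, -1.762]
force: [-0.4, 0.8, 5.3]
width: 0.0177
```

```bash
python3 st.py
```

```text
5.97 [ 0.4489 -0.2323  0.0122] [-3.1413e+00 -1.0000e-04 -1.7616e+00] F [-0.4  0.8  5.3] w 0.0177
fence x,y of tcp (mm): -194.0 -333.4 F fence -0.4 0.8
```

Emit:
apply_moves(
  moves=[
    [-1,0,0,-0.003,0],
    [-1,0,0,0,-0.061],
    [-1,0,0,0,-0.06],
    [-1,-0.029,0,0,0],
    [-1,-0.029,0,0,0],
    [-1,-0.029,0,0,0],
    [-1,-0.029,0,0,0],
    [-1,0,-0.02,0,0],
    [-1,0,-0.02,0,0],
    [-1,0,-0.02,0,0],
    [-1,0,0,0,0],
    [-1,0,0,0,0],
  ],
)

```text
t: 6.97
eef_pos: [0.5171, -0.1207, 0.0145]
ee_rot: [3.141, -0.0, -1.641]
force: [-0.8, -0.4, -1.3]
width: 0.0177
```

```bash
cat > look.py <<'E'
import sys
from station import arm, eyes, outline_of
from h import *
tag=sys.argv[1]; cams=sys.argv[2].split(",")
th=np.radians(-4.0); d=np.array([-np.sin(th),np.cos(th)]); n=np.array([np.cos(th),np.sin(th)])
def ff(P): return np.stack([(P[:,:2]@n-0.658)*1e3,(P[:,:2]@d-0.133)*1e3],-1)
for c in cams:
    f=eyes.grab_frame(c); cv2.imwrite(f"pics/{tag}_{c}.png",f["color"][:,:,::-1]); W=cloud(f)
    im=f["color"][:,:,::-1]
    for l in ["block_mid","stick_grip"]:
        r=outline_of(l,f)
        if not r: print(c,l,"none"); continue
        P=W[r[0]["region"]]; P=P[~np.isnan(P[:,0])]
        if l=="block_mid": sel=P[(P[:,2]>0.032)&(P[:,2]<0.042)]
        else: sel=P[(P[:,2]>0.012)&(P[:,2]<0.032)]
        if len(sel)<10: continue
        q=cv2.minAreaRect(ff(sel).astype(np.float32))
        print(c,l,round(r[0]["score"],2),len(sel),np.round(q[0],1),np.round(q[1],1),round(q[2],1),"xr",np.round(np.percentile(ff(sel)[:,0],[2,98]),1),"yr",np.round(np.percentile(ff(sel)[:,1],[2,98]),1))
    if c=="scene": crop=im[170:350,140:500]
    elif c=="side": crop=im[140:360,230:420]
    else: crop=im
    k=2 if c=="scene" else 2.7 if c=="side" else 1
    cv2.imwrite(f"pics/{tag}_{c}_c.png",cv2.resize(crop,None,fx=k,fy=k,interpolation=cv2.INTER_CUBIC))
E
python3 st.py; python3 look.py c scene,side
```

```text
6.97 [ 0.5171 -0.1207  0.0145] [ 3.1411 -0.     -1.641 ] F [-0.8 -0.4 -1.3] w 0.0177
fence x,y of tcp (mm): -133.7 -217.3 F fence -0.7 -0.4
scene block_mid 0.57 1161 [ -63.1 -117.1] [110.   63.1] 85.3 xr [-92.9 -31.7] yr [-169.8  -65.3]
scene stick_grip 0.8 608 [-135.  -157.4] [199.2  34.8] 88.6 xr [-147.7 -117.6] yr [-255.4  -62.4]
side block_mid 0.88 105 [ -65.6 -115.3] [ 34.1 109.8] 1.6 xr [-81.1 -50. ] yr [-169.3  -62.6]
side stick_grip 0.73 67 [-133.7 -255.6] [16.2  6.8] 0.1 xr [-141.8 -125.7] yr [-258.7 -252.4]
```

View pics/c_scene_c.png

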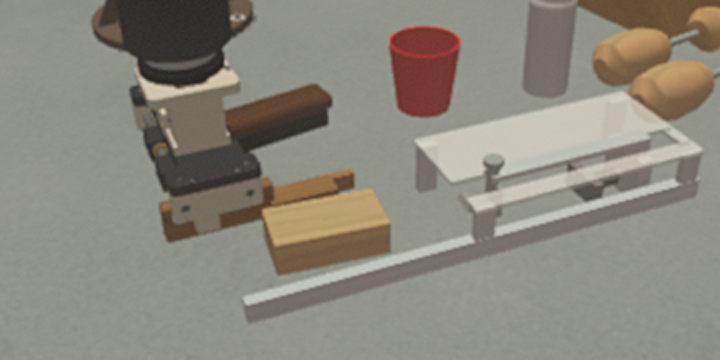

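View pics/c_side_c.png

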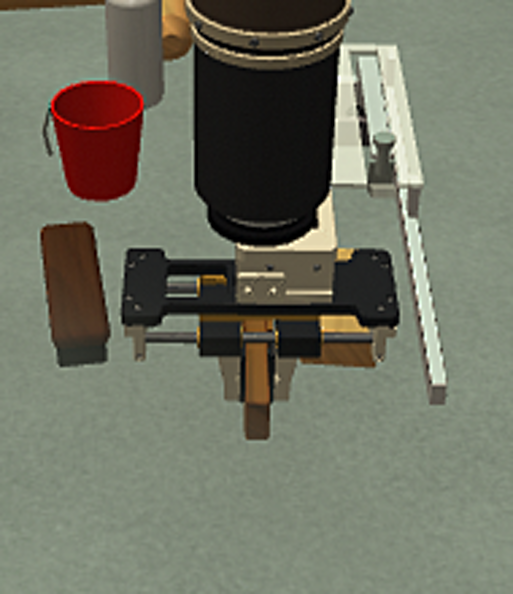

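Emit:
apply_moves(
  moves=[
    [-1,0,-0.006,0,0],
    [-1,0,-0.006,0,0],
    [-1,0,-0.004,0,0],
    [-1,0,-0.004,0,0],
    [-1,0,-0.004,0,0],
    [-1,0,-0.004,0,0],
    [-1,0,-0.004,0,0],
    [-1,0,-0.004,0,0],
    [-1,0,-0.004,0,0],
    [-1,0,-0.004,0,0],
    [-1,0,-0.003,0,0],
    [-1,0,0,0,0],
  ],
)

```text
t: 8.27
eef_pos: [0.5645, -0.124, 0.0149]
ee_rot: [-3.141, 0.0, -1.641]
force: [-0.1, -1.1, -0.5]
width: 0.0179
```

```bash
python3 st.py; python3 look.py d scene
```

```text
8.27 [ 0.5645 -0.124   0.0149] [-3.1409  0.     -1.6407] F [-0.1 -1.1 -0.5] w 0.0179
fence x,y of tcp (mm): -86.2 -217.4 F fence 0.0 -1.1
scene block_mid 0.93 1169 [ -39.7 -114. ] [ 60.1 108.8] 0.4 xr [-66.9 -10.8] yr [-166.4  -62.9]
scene stick_grip 0.87 199 [ -81.3 -177.1] [ 25.  158.2] 8.1 xr [-99.3 -74.7] yr [-256.5 -104.9]
```

View pics/d_scene_c.png

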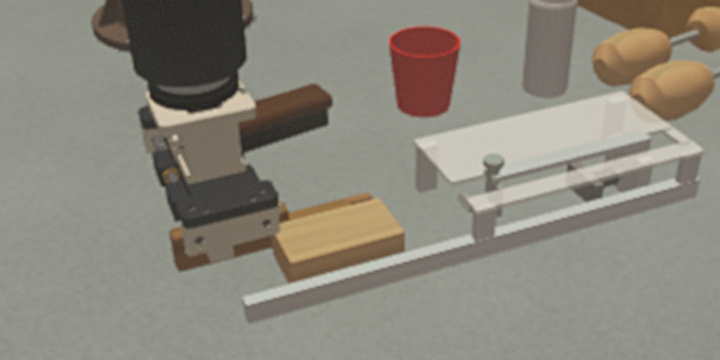

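Emit:
apply_moves(
  moves=[
    [-1,0,-0.002,0,0],
    [-1,0,-0.002,0,0],
    [-1,0,-0.002,0,0],
    [-1,0,-0.001,0,0],
    [-1,0,-0.001,0,0],
    [-1,0,0,0,0],
  ],
)

```text
t: 8.92
eef_pos: [0.5716, -0.1246, 0.0149]
ee_rot: [3.141, -0.0, -1.641]
force: [-1.7, -0.0, -0.2]
width: 0.0176
```

```bash
python3 st.py
```

```text
8.92 [ 0.5716 -0.1246  0.0149] [ 3.1415e+00 -1.0000e-04 -1.6407e+00] F [-1.7 -0.  -0.2] w 0.0176
fence x,y of tcp (mm): -79.1 -217.4 F fence -1.7 -0.1
```

Emit:
apply_moves(
  moves=[
    [-1,0,-0.001,0,0],
    [-1,0,-0.001,0,0],
    [-1,0,0,0,0],
  ],
)

```text
t: 9.17
eef_pos: [0.5738, -0.1248, 0.0149]
ee_rot: [-3.141, 0.0, -1.641]
force: [-1.2, 0.8, -1.4]
width: 0.0175
```

Emit:
apply_moves(
  moves=[
    [-1,0,-0.001,0,0],
    [-1,0,0,0,0],
  ],
)

```text
t: 9.33
eef_pos: [0.5742, -0.1248, 0.0148]
ee_rot: [3.141, -0.0, -1.641]
force: [-2.7, -0.2, 0.3]
width: 0.0177
```

Emit:
apply_moves(
  moves=[
    [-1,0,-0.001,0,0],
    [-1,0,0,0,0],
  ],
)

```text
t: 9.5
eef_pos: [0.5745, -0.1249, 0.0147]
ee_rot: [3.14, -0.0, -1.641]
force: [-4.6, 1.0, 2.6]
width: 0.0179
```

Emit:
apply_moves(
  moves=[
    [-1,0,-0.001,0,0],
    [-1,0,-0.001,0,0],
    [-1,0,0,0,0],
  ],
)

```text
t: 9.75
eef_pos: [0.5749, -0.1251, 0.0144]
ee_rot: [3.137, -0.0, -1.641]
force: [-9.0, 0.8, 6.1]
width: 0.0177
```

```bash
python3 st.py; python3 look.py e scene
```

```text
9.75 [ 0.5749 -0.1251  0.0144] [ 3.1367e+00 -4.0000e-04 -1.6406e+00] F [-9.   0.8  6.1] w 0.0177
fence x,y of tcp (mm): -75.8 -217.7 F fence -9.0 0.1
scene block_mid 0.92 1241 [ -30.9 -113.8] [110.   62.9] 89.6 xr [-59.2  -1.5] yr [-166.5  -62. ]
scene stick_grip 0.6 279 [ -73.3 -158.5] [ 30.8 197.7] 6.8 xr [-91.5 -65. ] yr [-256.8  -64. ]
```

View pics/e_scene_c.png

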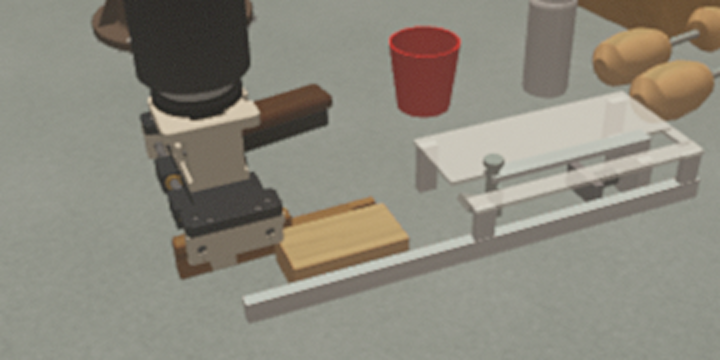

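Emit:
apply_moves(
  moves=[
    [-1,0,0.004,0,0],
    [-1,0,0.012,0,0],
    [-1,0,0.012,0,0],
    [-1,0.025,0,0,0],
    [-1,0.025,0,0,0],
    [-1,0.025,0,0,0],
    [-1,0.025,0,0,0],
    [-1,0,0,0,0],
    [-1,0,0,0,0],
  ],
)

```text
t: 10.65
eef_pos: [0.5432, -0.2241, 0.015]
ee_rot: [-3.14, -0.0, -1.643]
force: [0.4, 1.1, -0.9]
width: 0.0176
```

```bash
python3 st.py; python3 look.py f scene,side,wrist
```

```text
10.65 [ 0.5432 -0.2241  0.015 ] [-3.1399e+00 -1.0000e-04 -1.6432e+00] F [ 0.4  1.1 -0.9] w 0.0176
fence x,y of tcp (mm): -100.5 -318.7 F fence 0.3 1.1
scene block_mid 0.58 1274 [ -31.8 -113.8] [ 63.2 110.1] 0.9 xr [-59.3  -1.5] yr [-166.8  -61.6]
scene stick_grip 0.67 762 [ -97.7 -257.6] [ 33.5 197.8] 1.8 xr [-113.4  -83.8] yr [-348.1 -163.5]
side block_mid 0.54 217 [ -10.5 -116.6] [109.1  18.4] 87.8 xr [-17.9  -1.8] yr [-167.8  -66.4]
side stick_grip 0.9 95 [ -98.4 -257.3] [ 26. 200.] 1.7 xr [-112.9  -87.4] yr [-357.5 -163.3]
wrist block_mid none
wrist stick_grip 0.7 683 [ -99.8 -304.3] [ 23.5 104.7] 0.7 xr [-108.4  -91.7] yr [-356.3 -354. ]
```

View pics/f_scene_c.png

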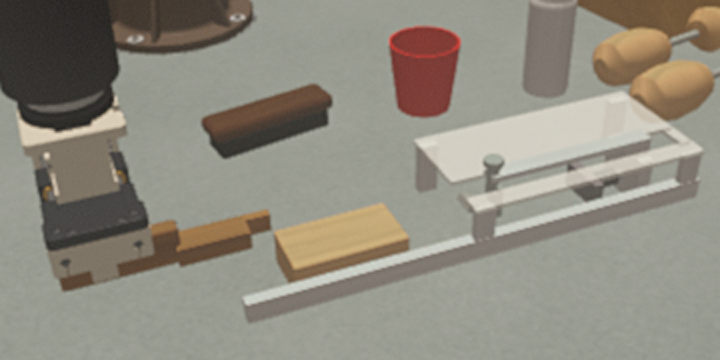

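View pics/f_side_c.png

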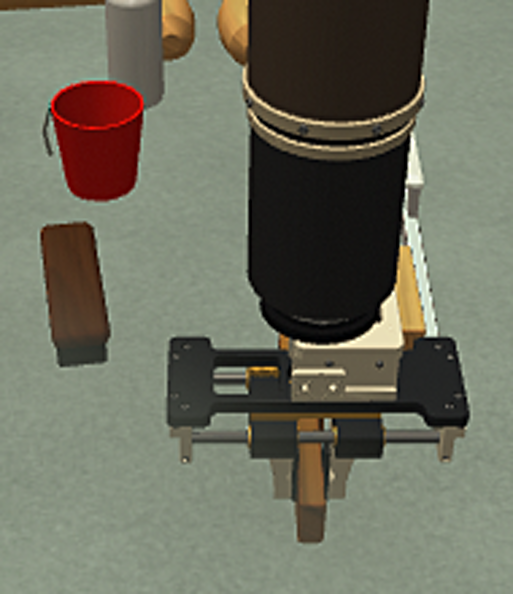

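View pics/f_wrist_c.png

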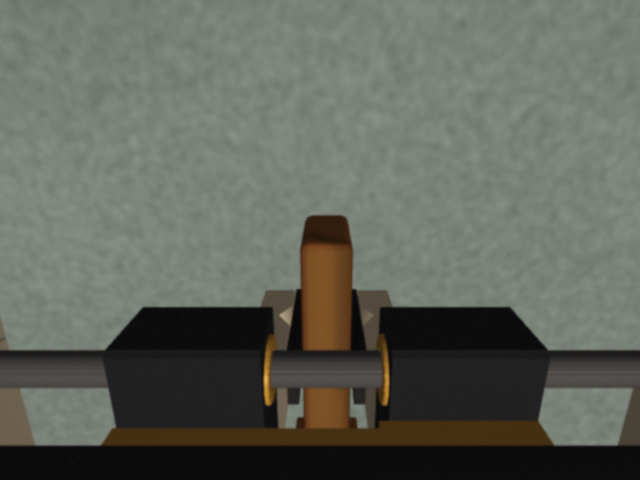

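Emit:
apply_moves(
  moves=[
    [-1,0,-0.013,0,0],
    [-1,0,-0.013,0,0],
    [-1,0,-0.012,0,0],
    [-1,-0.004,0,0,0],
    [-1,-0.004,0,0,0],
    [-1,-0.003,0,0,0],
    [-1,0,0,0,0],
  ],
)

```text
t: 11.68
eef_pos: [0.5806, -0.2137, 0.0148]
ee_rot: [3.141, 0.0, -1.64]
force: [0.7, -0.1, -1.4]
width: 0.0179
```

```bash
python3 st.py; python3 look.py g scene
```

```text
11.68 [ 0.5806 -0.2137  0.0148] [ 3.1410e+00  2.0000e-04 -1.6403e+00] F [ 0.7 -0.1 -1.4] w 0.0179
fence x,y of tcp (mm): -63.9 -305.7 F fence 0.7 -0.0
scene block_mid 0.82 1264 [ -30.7 -114. ] [109.7  63.3] 89.7 xr [-59.3  -1.5] yr [-166.7  -62.1]
scene stick_grip 0.64 670 [ -63.5 -254.2] [176.5  33.4] 88.9 xr [-77.2 -47.4] yr [-323.8 -169.6]
```

View pics/g_scene_c.png

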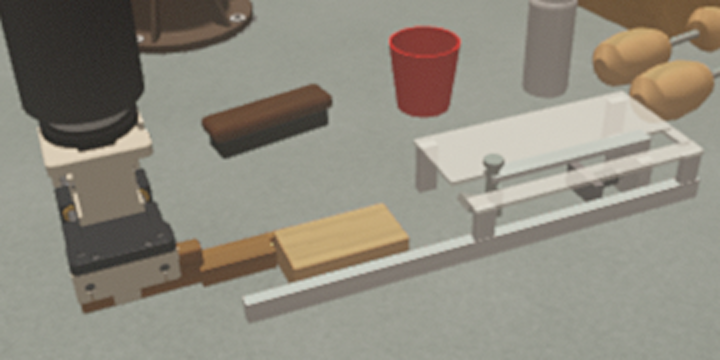

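Emit:
apply_moves(
  moves=[
    [-1,0,-0.003,0,0],
    [-1,0,-0.003,0,0],
    [-1,0,-0.001,0,0],
    [-1,0,0,0,0],
  ],
)

```text
t: 12.17
eef_pos: [0.5881, -0.2151, 0.0148]
ee_rot: [3.141, -0.0, -1.641]
force: [-0.6, -0.2, -1.0]
width: 0.0178
```

Emit:
apply_moves(
  moves=[
    [-1,0,-0.001,0,0],
    [-1,0,-0.001,0,0],
    [-1,0,0,0,0],
  ],
)

```text
t: 12.42
eef_pos: [0.5892, -0.2152, 0.0145]
ee_rot: [3.139, -0.0, -1.641]
force: [-4.5, -0.8, -0.2]
width: 0.0176
```

Emit:
apply_moves(
  moves=[
    [-1,0,-0.001,0,0],
    [-1,0,0,0,0],
  ],
)

```text
t: 12.58
eef_pos: [0.5901, -0.2152, 0.0145]
ee_rot: [3.139, -0.0, -1.64]
force: [-5.8, -0.4, 0.1]
width: 0.0177
```

```bash
python3 st.py
```

```text
12.58 [ 0.5901 -0.2152  0.0145] [ 3.1393e+00 -1.0000e-04 -1.6405e+00] F [-5.8 -0.4  0.1] w 0.0177
fence x,y of tcp (mm): -54.3 -306.5 F fence -5.7 -0.8
```

Emit:
apply_moves(
  moves=[
    [-1,-0.001,0,0,0],
    [-1,-0.001,0,0,0],
    [-1,-0.001,0,0,0],
    [-1,-0.002,0,0,0],
    [-1,-0.002,0,0,0],
    [-1,-0.002,0,0,0],
    [-1,-0.002,0,0,0],
  ],
)

```text
t: 13.17
eef_pos: [0.5905, -0.205, 0.0145]
ee_rot: [3.139, -0.001, -1.641]
force: [-6.4, -4.2, -0.9]
width: 0.0178
```

```bash
python3 st.py
```

```text
13.17 [ 0.5905 -0.205   0.0145] [ 3.1389e+00 -9.0000e-04 -1.6407e+00] F [-6.4 -4.2 -0.9] w 0.0178
fence x,y of tcp (mm): -54.6 -296.3 F fence -6.0 -4.6
```

Emit:
apply_moves(
  moves=[
    [-1,-0.003,0,0,0],
    [-1,-0.004,0,0,0],
    [-1,-0.004,0,0,0],
    [-1,-0.004,0,0,0],
    [-1,-0.004,0,0,0],
    [-1,-0.004,0,0,0],
    [-1,-0.004,0,0,0],
    [-1,-0.004,0,0,0],
    [-1,-0.004,0,0,0],
    [-1,-0.004,0,0,0],
    [-1,-0.004,0,0,0],
  ],
)

```text
t: 14.08
eef_pos: [0.5937, -0.162, 0.0145]
ee_rot: [3.139, -0.001, -1.641]
force: [-5.1, -4.9, -0.6]
width: 0.0179
```

```bash
python3 st.py; python3 look.py i scene,side
```

```text
14.08 [ 0.5937 -0.162   0.0145] [ 3.1391e+00 -9.0000e-04 -1.6407e+00] F [-5.1 -4.9 -0.6] w 0.0179
fence x,y of tcp (mm): -54.5 -253.1 F fence -4.7 -5.3
scene block_mid 0.85 1209 [-30.2 -63.1] [110.6  62.1] 89.4 xr [-57.9  -0.6] yr [-116.6  -11.1]
scene stick_grip 0.66 590 [ -55.2 -205.1] [175.4  32.2] 89.8 xr [-68.3 -39.5] yr [-291.7 -119.8]
side block_mid 0.4 166 [ -53.1 -245.9] [95.2 18.4] 89.9 xr [-61.8 -44.2] yr [-292.2 -203.9]
side stick_grip 0.75 95 [ -52.1 -194.9] [ 25.5 196.8] 1.8 xr [-65.7 -40.1] yr [-293.2  -97.6]
```

View pics/i_scene_c.png

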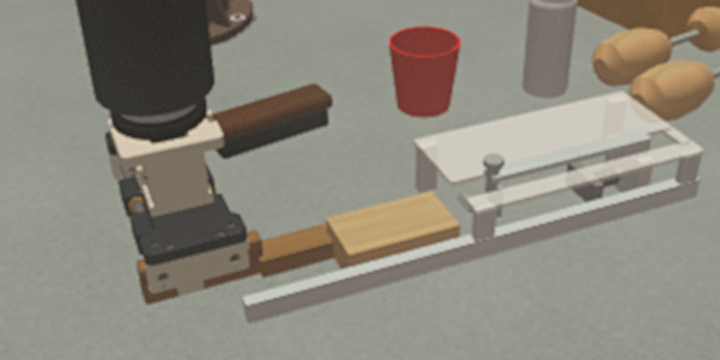

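View pics/i_side_c.png

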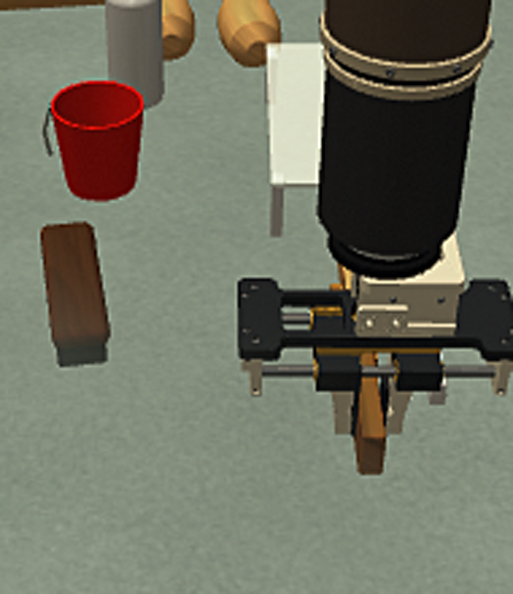

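Emit:
apply_moves(
  moves=[
    [-1,-0.004,-0.0005,0,0],
    [-1,-0.004,0,0,0],
    [-1,-0.004,0,0,0],
    [-1,-0.004,0,0,0],
    [-1,-0.004,0,0,0],
    [-1,-0.004,0,0,0],
    [-1,-0.004,0,0,0],
    [-1,-0.004,0,0,0],
  ],
)

```text
t: 15.05
eef_pos: [0.5961, -0.1307, 0.0145]
ee_rot: [3.139, -0.002, -1.641]
force: [-6.2, -8.6, -0.2]
width: 0.0178
```

```bash
python3 st.py
```

```text
15.05 [ 0.5961 -0.1307  0.0145] [ 3.1386e+00 -1.7000e-03 -1.6407e+00] F [-6.2 -8.6 -0.2] w 0.0178
fence x,y of tcp (mm): -54.2 -221.8 F fence -5.5 -9.0
```

Emit:
apply_moves(
  moves=[
    [-1,-0.002,0,0,0],
    [-1,-0.002,0,0,0],
    [-1,-0.002,0,0,0],
    [-1,-0.002,0,0,0],
  ],
)

```text
t: 15.38
eef_pos: [0.5967, -0.123, 0.0146]
ee_rot: [3.139, -0.002, -1.641]
force: [-4.9, -9.0, 0.1]
width: 0.0176
```

```bash
cat > head.py <<'E'
from station import arm, eyes
from h import *
f=eyes.grab_frame("scene"); W=cloud(f)
th=np.radians(-4.0); d=np.array([-np.sin(th),np.cos(th)]); n=np.array([np.cos(th),np.sin(th)])
X=(W[...,:2]@n-0.658)*1e3; Y=(W[...,:2]@d-0.133)*1e3
M=(W[...,2]>0.066)&(W[...,2]<0.12)&(X>-45)&(X<5)&(Y>10)&(Y<100)
# keep only image region of head
u=np.arange(640)[None].repeat(480,0); M&=(u>375)&(u<400)
q=W[M]; print("head n",len(q),"z98",np.percentile(q[:,2],98).round(4),"x",np.percentile(X[M],[2,50,98]).round(1),"y",np.percentile(Y[M],[2,50,98]).round(1))
v=np.where(M)[0]; print("top row",v.min(),"col",np.median(np.where(M)[1]))
import sys
im=f["color"][:,:,::-1]; cv2.imwrite(f"pics/{sys.argv[1]}.png",cv2.resize(im[180:340,230:510],None,fx=2.8,fy=2.8,interpolation=cv2.INTER_CUBIC))
E
python3 st.py; python3 head.py j
```

```text
15.38 [ 0.5967 -0.123   0.0146] [ 3.1385e+00 -1.8000e-03 -1.6408e+00] F [-4.9 -9.   0.1] w 0.0176
fence x,y of tcp (mm): -54.2 -214.1 F fence -4.2 -9.3
head n 213 z98 0.0935 x [-28.9 -15.7  -9.1] y [24.  34.9 63.1]
top row 243 col 388.0
```

View pics/j.png

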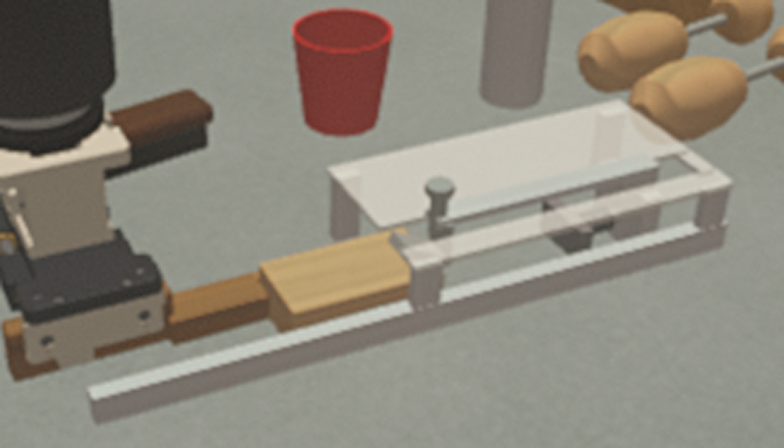

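Emit:
apply_moves(
  moves=[
    [-1,-0.003,-0.0005,0,0],
    [-1,-0.003,0,0,0],
    [-1,-0.003,0,0,0],
    [-1,-0.003,0,0,0],
    [-1,-0.003,0,0,0],
    [-1,-0.003,0,0,0],
    [-1,-0.003,0,0,0],
    [-1,-0.003,0,0,0],
  ],
)

```text
t: 16.1
eef_pos: [0.5986, -0.0989, 0.0145]
ee_rot: [3.138, -0.002, -1.641]
force: [-5.7, -7.9, 1.0]
width: 0.0173
```

```bash
python3 st.py; python3 head.py k
```

```text
16.1 [ 0.5986 -0.0989  0.0145] [ 3.1381e+00 -1.8000e-03 -1.6409e+00] F [-5.7 -7.9  1. ] w 0.0173
fence x,y of tcp (mm): -53.9 -189.9 F fence -5.1 -8.3
head n 222 z98 0.0958 x [-28.2 -15.6  -9.1] y [23.9 35.  63.1]
top row 242 col 388.0
```

View pics/k.png

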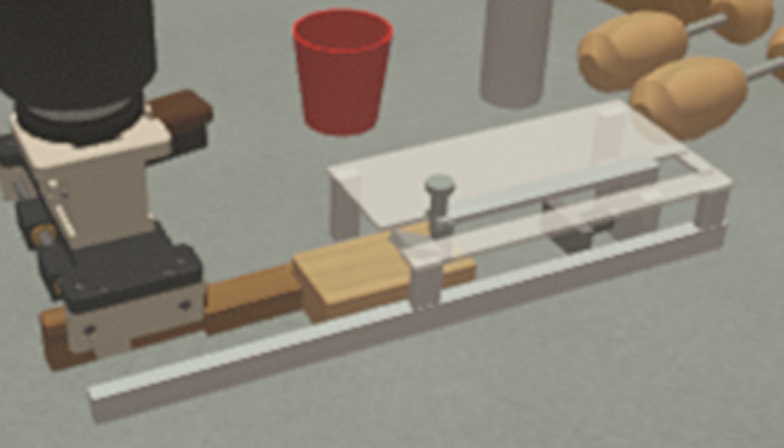

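Emit:
apply_moves(
  moves=[
    [-1,-0.003,0,0,0],
    [-1,-0.003,0,0,0],
    [-1,-0.003,0,0,0],
    [-1,-0.003,0,0,0],
    [-1,-0.003,0,0,0],
    [-1,-0.003,0,0,0],
    [-1,-0.003,0,0,0],
    [-1,-0.003,0,0,0],
    [-1,-0.003,0,0,0],
    [-1,-0.003,0,0,0],
  ],
)

```text
t: 16.98
eef_pos: [0.6008, -0.069, 0.0144]
ee_rot: [3.138, -0.002, -1.641]
force: [-6.2, -7.0, 0.2]
width: 0.0177
```

```bash
python3 st.py
```

```text
16.98 [ 0.6008 -0.069   0.0144] [ 3.1383e+00 -1.8000e-03 -1.6410e+00] F [-6.2 -7.   0.2] w 0.0177
fence x,y of tcp (mm): -53.8 -159.9 F fence -5.7 -7.5
```

Emit:
apply_moves(
  moves=[
    [-1,-0.003,0,0,0],
    [-1,-0.003,0,0,0],
    [-1,-0.003,0,0,0],
    [-1,-0.003,0,0,0],
    [-1,-0.003,0,0,0],
    [-1,-0.003,0,0,0],
    [-1,-0.003,0,0,0],
    [-1,-0.003,0,0,0],
    [-1,-0.003,0,0,0],
    [-1,-0.003,0,0,0],
  ],
)

```text
t: 17.82
eef_pos: [0.603, -0.0391, 0.0145]
ee_rot: [3.138, -0.002, -1.641]
force: [-4.8, -7.8, -0.1]
width: 0.0176
```

```bash
python3 st.py; python3 head.py l
```

```text
17.82 [ 0.603  -0.0391  0.0145] [ 3.1385e+00 -1.9000e-03 -1.6410e+00] F [-4.8 -7.8 -0.1] w 0.0176
fence x,y of tcp (mm): -53.7 -129.9 F fence -4.2 -8.1
head n 225 z98 0.0955 x [-27.7 -15.1  -8.5] y [24.1 34.8 62.9]
top row 242 col 388.0
```

View pics/l.png

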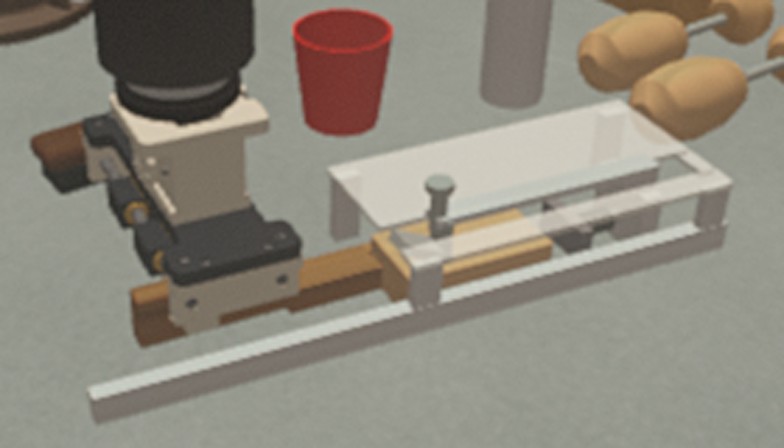

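Emit:
apply_moves(
  moves=[
    [-1,-0.002,-0.0005,0,0],
    [-1,-0.002,0,0,0],
    [-1,-0.002,0,0,0],
    [-1,-0.002,0,0,0],
    [-1,-0.002,0,0,0],
    [-1,-0.002,0,0,0],
    [-1,-0.002,0,0,0],
    [-1,-0.002,0,0,0],
  ],
)

```text
t: 18.53
eef_pos: [0.6044, -0.0234, 0.0144]
ee_rot: [3.138, -0.002, -1.641]
force: [-5.2, -8.0, 1.5]
width: 0.0178
```

```bash
python3 st.py; python3 head.py m
```

```text
18.53 [ 0.6044 -0.0234  0.0144] [ 3.138e+00 -2.200e-03 -1.641e+00] F [-5.2 -8.   1.5] w 0.0178
fence x,y of tcp (mm): -53.5 -114.2 F fence -4.7 -8.3
head n 224 z98 0.0958 x [-28.4 -15.3  -8.9] y [24.8 34.7 63.5]
top row 242 col 388.0
```

View pics/m.png

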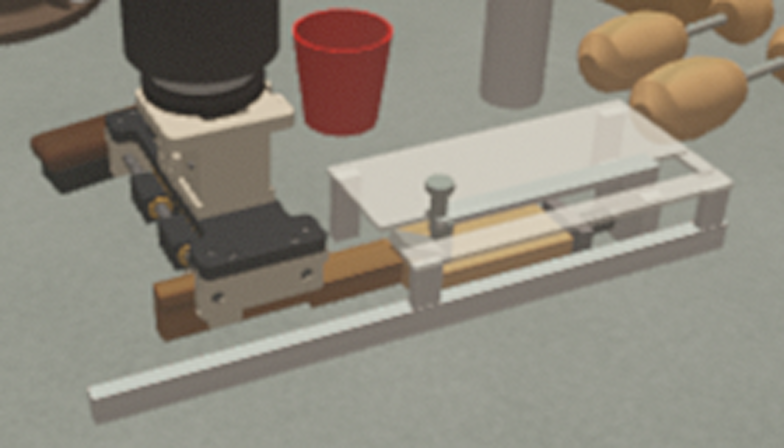

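Emit:
apply_moves(
  moves=[
    [-1,-0.002,0,0,0],
    [-1,-0.002,0,0,0],
    [-1,-0.001,0,0,0],
    [-1,-0.001,0,0,0],
  ],
)

```text
t: 18.92
eef_pos: [0.6048, -0.0174, 0.0144]
ee_rot: [3.138, -0.002, -1.641]
force: [-5.5, -7.5, 0.5]
width: 0.0175
```

```bash
python3 st.py; python3 head.py n
```

```text
18.92 [ 0.6048 -0.0174  0.0144] [ 3.1381e+00 -2.2000e-03 -1.6410e+00] F [-5.5 -7.5  0.5] w 0.0175
fence x,y of tcp (mm): -53.4 -108.1 F fence -5.0 -7.9
head n 224 z98 0.0957 x [-28.  -15.6  -8.8] y [24.3 34.7 62.9]
top row 242 col 388.0
```

Emit:
apply_moves(
  moves=[
    [-1,-0.001,0,0,0],
    [-1,-0.001,0,0,0],
    [-1,-0.001,0,0,0],
    [-1,-0.001,0,0,0],
  ],
)

```text
t: 19.3
eef_pos: [0.6051, -0.0134, 0.0144]
ee_rot: [3.138, -0.002, -1.641]
force: [-4.8, -8.4, 0.8]
width: 0.0175
```

```bash
python3 st.py; python3 head.py o
```

```text
19.3 [ 0.6051 -0.0134  0.0144] [ 3.1381e+00 -2.2000e-03 -1.6410e+00] F [-4.8 -8.4  0.8] w 0.0175
fence x,y of tcp (mm): -53.4 -104.2 F fence -4.2 -8.8
head n 221 z98 0.0957 x [-28.3 -15.7  -9.3] y [24.4 34.9 63.7]
top row 242 col 388.0
```

Emit:
apply_moves(
  moves=[
    [-1,-0.001,0,0,0],
    [-1,-0.001,0,0,0],
    [-1,-0.001,0,0,0],
  ],
)

```text
t: 19.6
eef_pos: [0.6051, -0.011, 0.0145]
ee_rot: [3.138, -0.003, -1.641]
force: [-4.9, -11.6, 1.4]
width: 0.0174
```

```bash
python3 st.py; python3 head.py p
```

```text
19.6 [ 0.6051 -0.011   0.0145] [ 3.1375e+00 -2.9000e-03 -1.6411e+00] F [ -4.9 -11.6   1.4] w 0.0174
fence x,y of tcp (mm): -53.6 -101.8 F fence -4.1 -11.9
head n 222 z98 0.0954 x [-27.5 -15.5  -9.5] y [24.2 34.6 63.2]
top row 242 col 388.0
```

View pics/p.png

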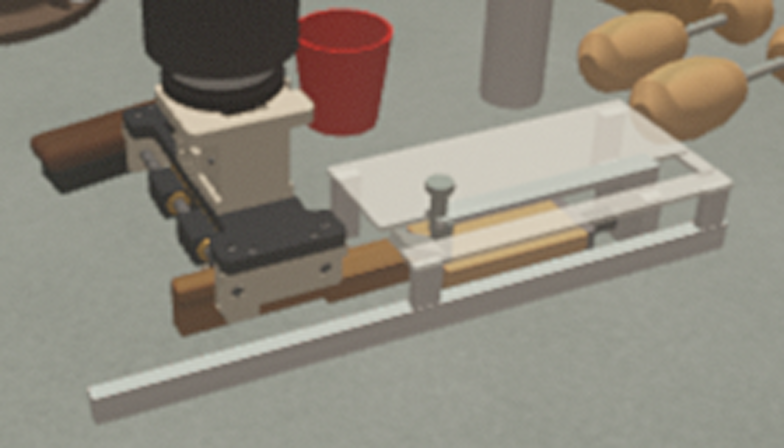

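Emit:
apply_moves(
  moves=[
    [-1,-0.001,-0.0003,0,0],
    [-1,-0.001,0,0,0],
    [-1,-0.001,0,0,0],
    [-1,-0.001,0,0,0],
  ],
)

```text
t: 19.98
eef_pos: [0.6054, -0.0075, 0.0144]
ee_rot: [3.137, -0.003, -1.641]
force: [-5.3, -14.2, 1.3]
width: 0.0178
```

```bash
python3 st.py; python3 head.py q
```

```text
19.98 [ 0.6054 -0.0075  0.0144] [ 3.137  -0.0034 -1.6413] F [ -5.3 -14.2   1.3] w 0.0178
fence x,y of tcp (mm): -53.6 -98.3 F fence -4.3 -14.5
head n 223 z98 0.0957 x [-27.8 -15.5  -8.7] y [23.8 34.7 63. ]
top row 242 col 388.0
```

Emit:
apply_moves(
  moves=[
    [-1,-0.001,0,0,0],
    [-1,-0.001,0,0,0],
  ],
)

```text
t: 20.2
eef_pos: [0.6055, -0.0057, 0.0144]
ee_rot: [3.137, -0.004, -1.641]
force: [-5.6, -13.4, 2.0]
width: 0.0179
```

```bash
python3 st.py; python3 head.py r
```

```text
20.2 [ 0.6055 -0.0057  0.0144] [ 3.1369 -0.0035 -1.6415] F [ -5.6 -13.4   2. ] w 0.0179
fence x,y of tcp (mm): -53.6 -96.5 F fence -4.7 -13.7
head n 227 z98 0.0959 x [-28.2 -15.5  -8.9] y [24.  34.6 62.3]
top row 242 col 388.0
```

Emit:
apply_moves(
  moves=[
    [-1,-0.001,0,0,0],
    [-1,-0.001,0,0,0],
  ],
)

```text
t: 20.42
eef_pos: [0.6057, -0.0036, 0.0144]
ee_rot: [3.137, -0.003, -1.641]
force: [-6.2, -12.2, 1.1]
width: 0.0177
```

```bash
python3 st.py; python3 head.py s
```

```text
20.42 [ 0.6057 -0.0036  0.0144] [ 3.1371 -0.0033 -1.6415] F [ -6.2 -12.2   1.1] w 0.0177
fence x,y of tcp (mm): -53.5 -94.3 F fence -5.3 -12.6
head n 185 z98 0.086 x [-28.1 -15.5  -8.9] y [24.  35.6 62.9]
top row 247 col 388.0
```

Emit:
apply_moves(
  moves=[
    [-1,0.001,0,0,0],
    [-1,0.001,0,0,0],
    [-1,0.001,0,0,0],
    [-1,0.002,0,0,0],
    [-1,0.002,0,0,0],
    [-1,0,0,0,0],
  ],
)

```text
t: 20.97
eef_pos: [0.6064, -0.0075, 0.0144]
ee_rot: [3.14, 0.0, -1.641]
force: [-6.4, 1.9, -0.5]
width: 0.0175
```

```bash
python3 st.py; python3 head.py t
```

```text
20.97 [ 0.6064 -0.0075  0.0144] [ 3.1397e+00  2.0000e-04 -1.6405e+00] F [-6.4  1.9 -0.5] w 0.0175
fence x,y of tcp (mm): -52.5 -98.2 F fence -6.5 1.5
head n 182 z98 0.0856 x [-28.2 -16.   -9.6] y [24.1 36.3 63.3]
top row 247 col 388.0
```

View pics/t.png

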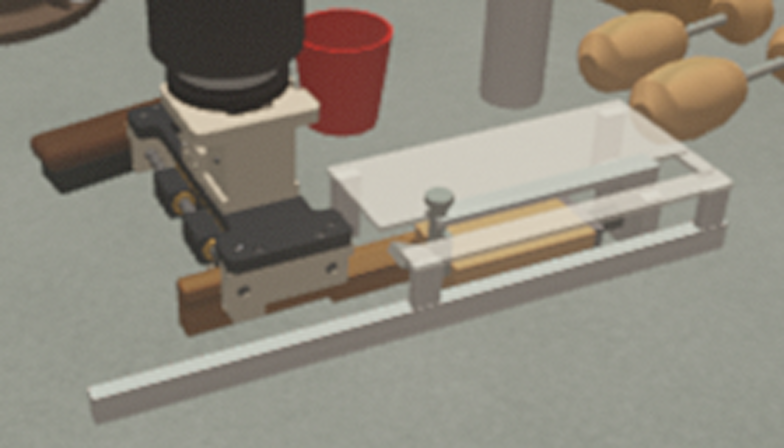

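Emit:
apply_moves(
  moves=[
    [-1,0,0.002,0,0],
    [-1,0,0.003,0,0],
    [-1,0,0.003,0,0],
    [-1,0.01,0,0,0],
    [-1,0.015,0,0,0],
    [-1,0.015,0,0,0],
    [-1,0.02,0,0,0],
    [-1,0.02,0,0,0],
    [-1,0.02,0,0,0],
    [-1,0.02,0,0,0],
    [-1,0.015,0,0,0],
    [-1,0,0,0,0],
  ],
)

```text
t: 22.02
eef_pos: [0.5898, -0.1456, 0.015]
ee_rot: [-3.141, -0.0, -1.644]
force: [0.8, 0.1, -1.7]
width: 0.0176
```

```bash
python3 st.py; python3 head.py u
```

```text
22.02 [ 0.5898 -0.1456  0.015 ] [-3.141e+00 -2.000e-04 -1.644e+00] F [ 0.8  0.1 -1.7] w 0.0176
fence x,y of tcp (mm): -59.5 -237.1 F fence 0.8 0.2
head n 182 z98 0.086 x [-27.6 -15.7  -9.1] y [24.  35.8 63.2]
top row 247 col 388.0
```

View pics/u.png

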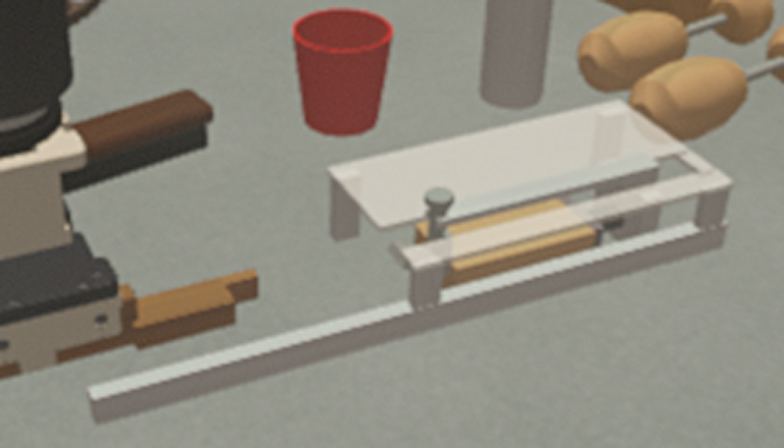

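Emit:
apply_moves(
  moves=[
    [-1,0,0.015,0,0],
    [-1,0,0.02,0,0],
    [-1,0,0.015,0,0],
    [-1,0,0,0.001,0],
    [-1,0,0,0.001,0],
    [-1,0,0,0.0005,0],
    [-1,0,0,0,0],
  ],
)

```text
t: 22.65
eef_pos: [0.5412, -0.1384, 0.0124]
ee_rot: [-3.141, -0.0, -1.64]
force: [0.6, 0.2, -1.8]
width: 0.0176
```

```bash
python3 st.py
```

```text
22.65 [ 0.5412 -0.1384  0.0124] [-3.1408 -0.     -1.6405] F [ 0.6  0.2 -1.8] w 0.0176
fence x,y of tcp (mm): -108.5 -233.3 F fence 0.6 0.3
```

Emit:
apply_moves(
  moves=[
    [-1,0,0,0.0005,0],
    [-1,0,0,0.0005,0],
    [-1,0,0,0,0],
  ],
)

```text
t: 22.9
eef_pos: [0.5412, -0.1384, 0.0122]
ee_rot: [-3.141, -0.0, -1.64]
force: [-2.8, 1.2, 7.8]
width: 0.0185
```

```bash
python3 st.py
```

```text
22.9 [ 0.5412 -0.1384  0.0122] [-3.1406e+00 -1.0000e-04 -1.6403e+00] F [-2.8  1.2  7.8] w 0.0185
fence x,y of tcp (mm): -108.5 -233.3 F fence -2.9 1.0
```

Emit:
apply_moves(
  moves=[
    [-1,0,0,-0.0007,0],
    [-0.2,0,0,0,0],
    [-0.2,0,0,0,0],
    [-0.2,0,0,0,0],
    [-0.2,0,0,0,0],
    [-0.2,0,0,-0.01,0],
    [-0.2,0,0,-0.02,0],
    [-0.2,0,0,-0.035,0],
    [-0.2,0,0,-0.04,0],
    [-0.2,0,0,-0.04,0],
    [-0.2,0,0,-0.02,0],
  ],
)

```text
t: 23.82
eef_pos: [0.5421, -0.1388, 0.1832]
ee_rot: [-3.135, -0.0, -1.64]
force: [1.4, -0.9, -0.2]
width: 0.0349
```

Emit:
apply_moves(
  moves=[
    [-0.2,0.03,0,0,0],
    [-0.2,0.04,0,0,0],
    [-0.2,0.04,0,0,0],
    [-0.2,0.04,0,0,0],
    [-0.2,0,0,0,0],
  ],
)

```text
t: 24.23
eef_pos: [0.5287, -0.2934, 0.1777]
ee_rot: [3.142, -0.001, -1.645]
force: [0.9, 0.0, 0.5]
width: 0.0348
```

```bash
python3 st.py; python3 look.py v scene,side; python3 head.py w
```

```text
24.23 [ 0.5287 -0.2934  0.1777] [ 3.1416e+00 -1.2000e-03 -1.6446e+00] F [0.9 0.  0.5] w 0.0348
fence x,y of tcp (mm): -110.1 -388.8 F fence 0.9 0.1
scene block_mid 0.81 335 [-22.4  84.2] [125.9  69.2] 89.6 xr [-50.9   1.7] yr [ 40.  144.2]
scene stick_grip 0.67 944 [-108.3 -173.5] [198.9  34.3] 88.7 xr [-121.2  -92.8] yr [-269.5  -81. ]
side block_mid 0.42 302 [-107.4 -219.6] [110.3  17.6] 89.6 xr [-116.2  -99. ] yr [-272.5 -169.1]
side stick_grip 0.87 133 [-104.4 -185.4] [177.1  19.4] 86.0 xr [-116.5  -93.1] yr [-273.2 -100.2]
head n 184 z98 0.0862 x [-28.  -15.8  -9. ] y [24.5 36.4 63.2]
top row 247 col 389.0
```

View pics/v_scene_c.png

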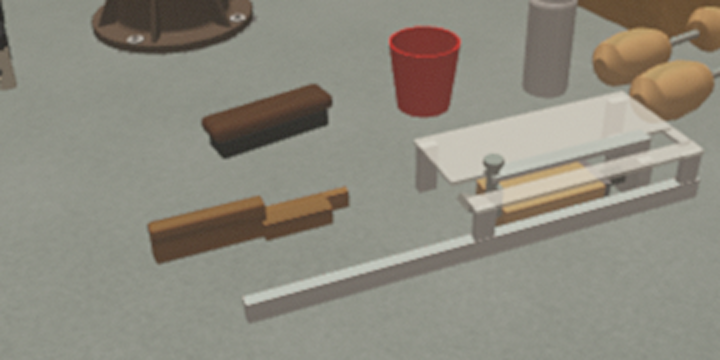

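View pics/v_side_c.png

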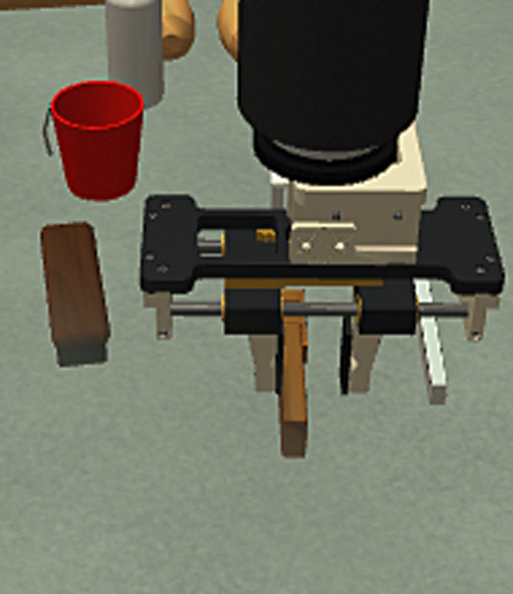

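Scene view: the stick lies flat in the open at (245,225). The block sits under the riser with the catch head down at (492,165). The brush, bucket and can look unmoved, and the gripper is clear. Handing in.

```bash
python3 - <<'E'
from station import job
print(job.job_done())
E
```

```text
the job is handed in; nothing more can be done
None
```

The job is done and handed in at about 24 s of the 72 s allowed. The block is held behind the catch, and the stick is lying flat on the open shelf.

**What I did:** I gripped the stick by its handle and pressed the block flat to the fence with its flank, at up to about 9 N. I then seated the block's rear corner in the notch and fed it along with about 4–6 N of side pressure. The catch dropped about 9 mm after the block met the sprung stop. I drew the stick straight out, set it down about 110 mm from the fence and lifted the gripper clear.

**Last checks:**
- **Catch:** its head rose from about 87 mm to 96 mm as the block passed under it. It fell back to 86 mm and stayed there after the stick was withdrawn and let go.
- **Block:** it was within half a degree of square on the open fence and stayed flat there during the feed. In the last picture the block lies behind the catch and along the fence, with its rear about 40 mm in from the mouth. At the end I could only judge flatness through the riser, where the roof partly hides the block.
- **Feed force:** it peaked at about 14.5 N just before the catch dropped, then fell to 12.6 N. That touches the 14–18 N given for bottoming, but the force was falling and the stop had about 9 mm of travel left, so I don't think it bottomed.
- **Bystanders:** the brush, bucket and can look unmoved in the final pictures. I judged this by eye and did not measure it.

In the last side picture the network labelled the stick's handle as the block. I ignored that reading and used the scene camera instead.

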